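# Restock the nail-desk display tray in reverse order

### The arm

A 6-joint arm with a two-finger parallel gripper is mounted at the origin on the work surface. World frame = base frame: x ahead of the robot, y to its left, z up, the work surface at z = 0. Lengths are in m, angles in rad, forces in N, time in s.
With the tool pointing down it reaches from about 0.35 to 0.725 m from the base axis. Payload 4.3 kg.
Tool frame: the origin (TCP) lies between the finger pads; the fingertips stand manip.finger_overhang ahead of it and the grasp point (between the pads) lies 5 mm behind it (manip.finger_overhang is the distance from the TCP to the fingertips, in m); z points along the fingers, y is the line along which they close (so a half turn about z gives the same grasp; the last joint's range is limited). The gripper opens to 85 mm and grips with 20 to 120 N. Pads are 22 mm wide; open, the fingers measure 114 mm over their backs; the gripper's body (76 mm by 85 mm) begins 54 mm behind the grasp point. The pads swing forward as they close: fully open they stand 13 mm farther back than shut.
Start: joints at [-1.258, 0.377, 0.081, 1.274, 0, 1.46], TCP at [0.236, -0.524, 0.245] pointing down, gripper open.
Joint ranges: [-2.72, 2.72], [-0.84, 1.66], [-1.02, 1.22], [-1.77, 2.12], [-1.37, 1.28], [-3.14, 3.14]. Speed limits (rad/s): [2.57, 2.57, 3.14, 3.14, 3.14, 3.14].

### API

Orientations are given as a 3x3 rotation matrix whose columns are the frame's x, y, z axes.
In Python, from station import manip, eoat, solver, sense, viewer, order gives the robot as it stands. Calls block until the motion is done:
- manip.reach(position, orientation): joint-space move of the TCP to a pose.
- manip.servo_line(position, attitude=None, speed=0.15, threshold=None): straight line of the TCP; attitude=None keeps the orientation; speed is the mean speed in m/s. With threshold (N) it stops when the force on the tool has changed by that much, and returns True; else False.
- manip.goto_joints(angles): joint-space move.
- eoat.set_gripper(opening, effort=None): opening from 0.0 (shut) to 1.0 (fully open); effort is the grip in N (None keeps the last); returns when the fingers have stopped.
- manip.sleep(seconds).
- solver.ik(position, orientation): joint angles nearest the present ones, or None.
- sense(): the state.
- viewer.capture(name): name is "scene" or "top" or "wrist"; returns a dict with "frame" (384x512x3 uint8, blue, green, red), "depth" (384x512 float32, m along the optical axis (not along the pixel's ray), 0 where there is no reading), "vfov" (degrees; the focal length in pixels is half the picture's height over the tangent of half this angle, whatever the lens; pixels are square), "cx", "cy" (the principal point, pixels), "R" (3x3) and "t" (3): a world point X has camera coordinates R X + t. Camera axes: x right, y down, z forward; pixel columns grow to the right and rows downward; lengths in m; the calibration is good to about 2 mm. A picture is of the moment at which its call begins.
A pose or a line that the arm cannot do raises manip.PlanningError and nothing moves.
- order.hand_in(): hands the job in; it is judged then, once.
The state is a dict: "t": time; "joints": joint angles; "dq": joint speeds; "effort": joint torques, N m; "ee_pos": TCP position; "tool_rot": TCP orientation; "ft_force": force on the tool from outside, world axes, zero at the start; "torque": the same for the moment, N m; "opening": opening from 0.0 (shut) to 1.0 (fully open); "grasp_force": force on a finger pad.
Only numpy, scipy, OpenCV 4.12 (cv2) and the standard library are available. Lean on these libraries where they do the work, as an engineer would, in place of code of your own. Each camera call takes 0.05 s, during which the arm holds its last target. There are 200 camera calls.

### The job

Move the four containers (round bottle, square bottle, slim bottle and jar) from the holder with the fitted pockets to the empty display tray, one to a compartment, in the reverse order: the one now at the left end of the holder (left and right as the robot faces them) goes to the right end of the tray, and so on along the row. Keep each one upright all the way, and leave each standing flat on the floor of its compartment.

Things in the scene. Friction and masses are not known exactly. Their poses are not given: they have to be found in the camera images.
- bottle_round: nail polish bottle, 76 mm tall: round white body 36 mm across and 40 mm tall with sloping shoulder, upright black round cap 16 mm across from 40 to 76 mm up. Origin: centre of its underside, z up; loose, about 70 g.
- bottle_square: nail polish bottle, 78 mm tall: square white body 32 x 32 mm and 44 mm tall, upright black round cap 16 mm across from 44 to 78 mm up. Origin: centre of its underside, z up; loose, about 80 g.
- jar: squat white gel jar, 44 mm tall: round body 40 mm across and 26 mm tall under a wide black lid 42 mm across from 26 to 44 mm up. Origin: centre of its underside, z up; loose, about 90 g.
- bottle_slim: slim cuticle oil bottle, 78 mm tall: round white body 28 mm across and 46 mm tall, thick black round cap 24 mm across from 46 to 78 mm up. Origin: centre of its underside, z up; loose, about 50 g.
- seat_round: fixed white block 60 x 60 x 14 mm standing on the holder, with an 8 mm deep round pocket 42 mm across, the round bottle's own place at the start; it stays where it is. Origin: centre of its underside (4 mm above the table); x, y, z axes parallel to the holder's. The bottle's underside stands 6 mm above this origin.
- seat_square: fixed white block 60 x 60 x 14 mm standing on the holder, with an 8 mm deep square pocket 38 x 38 mm, the square bottle's own place at the start; it stays where it is. Origin: centre of its underside (4 mm above the table); x, y, z axes parallel to the holder's. The bottle's underside stands 6 mm above this origin.
- seat_jar: fixed white block 60 x 60 x 14 mm standing on the holder, with an 8 mm deep round pocket 48 mm across (the widest), the jar's own place at the start; it stays where it is. Origin: centre of its underside (4 mm above the table); x, y, z axes parallel to the holder's. The bottle's underside stands 6 mm above this origin.
- seat_slim: fixed white block 60 x 60 x 14 mm standing on the holder, with an 8 mm deep round pocket 34 mm across (the narrowest), the slim bottle's own place at the start; it stays where it is. Origin: centre of its underside (4 mm above the table); x, y, z axes parallel to the holder's. The bottle's underside stands 6 mm above this origin.
- src: the holder the bottles come from: fixed grey base plate 68 x 264 x 4 mm carrying the four pocket blocks in a row (any order), centres at y = +96, +32, -32 and -96 mm. Origin: centre of its underside, on the table; y runs along the row towards the robot's left, x away from the robot (turned at most 0.2 rad), z up.
- dst: the display tray: fixed white tray 68 x 262 mm, empty, with four grey-floored compartments in a row, centres at y = +96, +32, -32, -96 mm, each about 56 x 58 mm inside; walls 6 mm thick, 13 to 14 mm high; floor 6 mm above the table. Origin: centre of its underside, on the table; axes as the holder's, also turned at most 0.2 rad. Stands about 190 mm in front of or behind the holder.

How it is judged:
At the end, for the whole second after the job is handed in: Each container stands released, still, upright (0.1 rad) on the floor of its tray compartment (height within 5 mm; within 18 mm of the compartment's centre in x and y), at the tray y that mirrors its pocket block's y on the holder (+96 to -96, +32 to -32, and so on) (((y of seat_round in the frame of src between 0.076 and 0.116 m and y of bottle_round in the frame of dst between -0.114 and -0.078 m) or (y of seat_round in the frame of src between 0.012 and 0.052 m and y of bottle_round in the frame of dst between -0.05 and -0.014 m) or (y of seat_round in the frame of src between -0.052 and -0.012 m and y of bottle_round in the frame of dst between 0.014 and 0.05 m) or (y of seat_round in the frame of src between -0.116 and -0.076 m and y of bottle_round in the frame of dst between 0.078 and 0.114 m)) and x of bottle_round in the frame of dst between -0.018 and 0.018 m and z of bottle_round in the frame of dst between 0.001 and 0.011 m and angle between each of bottle_round, bottle_square, jar, bottle_slim's own z axis and vertical below 0.1 rad and linear speed of each of bottle_round, bottle_square, jar, bottle_slim below 0.02 m/s and ((y of seat_square in the frame of src between 0.076 and 0.116 m and y of bottle_square in the frame of dst between -0.114 and -0.078 m) or (y of seat_square in the frame of src between 0.012 and 0.052 m and y of bottle_square in the frame of dst between -0.05 and -0.014 m) or (y of seat_square in the frame of src between -0.052 and -0.012 m and y of bottle_square in the frame of dst between 0.014 and 0.05 m) or (y of seat_square in the frame of src between -0.116 and -0.076 m and y of bottle_square in the frame of dst between 0.078 and 0.114 m)) and x of bottle_square in the frame of dst between -0.018 and 0.018 m and z of bottle_square in the frame of dst between 0.001 and 0.011 m and ((y of seat_jar in the frame of src between 0.076 and 0.116 m and y of jar in the frame of dst between -0.114 and -0.078 m) or (y of seat_jar in the frame of src between 0.012 and 0.052 m and y of jar in the frame of dst between -0.05 and -0.014 m) or (y of seat_jar in the frame of src between -0.052 and -0.012 m and y of jar in the frame of dst between 0.014 and 0.05 m) or (y of seat_jar in the frame of src between -0.116 and -0.076 m and y of jar in the frame of dst between 0.078 and 0.114 m)) and x of jar in the frame of dst between -0.018 and 0.018 m and z of jar in the frame of dst between 0.001 and 0.011 m and ((y of seat_slim in the frame of src between 0.076 and 0.116 m and y of bottle_slim in the frame of dst between -0.114 and -0.078 m) or (y of seat_slim in the frame of src between 0.012 and 0.052 m and y of bottle_slim in the frame of dst between -0.05 and -0.014 m) or (y of seat_slim in the frame of src between -0.052 and -0.012 m and y of bottle_slim in the frame of dst between 0.014 and 0.05 m) or (y of seat_slim in the frame of src between -0.116 and -0.076 m and y of bottle_slim in the frame of dst between 0.078 and 0.114 m)) and x of bottle_slim in the frame of dst between -0.018 and 0.018 m and z of bottle_slim in the frame of dst between 0.001 and 0.011 m); the robot touches nothing.
It fails at once if a container is tipped over (more than 0.6 rad) (angle between any of bottle_round, bottle_square, jar, bottle_slim's own z axis and vertical above 0.6 rad).
It also fails if it takes over 104 s, if anything falls off the work surface, if the arm or the gripper's body presses on something with over 40 N, if the wrist force passes 120 N, or if a joint passes its speed limit or range.

## Working session

There is one attempt and no reset: what is moved stays moved. The work goes in short steps, each a Python script; the robot and the scene stay as the last script left them, time stands still between calls to the robot, and variables do not carry over. Pictures are saved under pics/ and viewed, at most 14 in all, crops included, and the job is handed in when it is done.

```bash
mkdir -p pics; python3 - <<'E'
from station import manip, viewer, sense
import cv2,numpy as np
s=sense();print(s['t'],s['ee_pos'],manip.finger_overhang,s['tool_rot'])
for n in("top","scene"):
    c=viewer.capture(n);cv2.imwrite(f"pics/{n}0.png",c["frame"]);np.savez(f"{n}0.npz",**c)
    print(n,c["vfov"],c["cx"],c["cy"],c["R"],c["t"],(c["depth"]>0).mean(),c.keys())
E
```

```text
0.0 [ 0.23573006 -0.52378307  0.24437815] 0.014 [[ 9.11947728e-01  4.10305926e-01 -6.23902260e-04]
 [ 4.10306345e-01 -9.11945763e-01  1.90487555e-03]
 [ 2.12616704e-04 -1.99313799e-03 -9.99997991e-01]]
top 55.15613803529204 255.78729870271928 189.56940367154561 [[-0.00825518 -0.99995526  0.0046176 ]
 [-0.98585917  0.00736573 -0.16741401]
 [ 0.16737251 -0.00593434 -0.98587587]] [-3.07146927e-04  5.44296588e-01  6.17746418e-01] 0.9958343505859375 dict_keys(['frame', 'depth', 'vfov', 'cx', 'cy', 'R', 't'])
scene 53.56058054708935 256.82344970869957 184.30216737715708 [[ 0.84634922  0.53257512  0.00753279]
 [ 0.43989221 -0.69094694 -0.57366119]
 [-0.30031292  0.48883132 -0.81905805]] [-0.45169898 -0.22877014  0.87590691] 0.9958953857421875 dict_keys(['frame', 'depth', 'vfov', 'cx', 'cy', 'R', 't'])
```

View pics/top0.png

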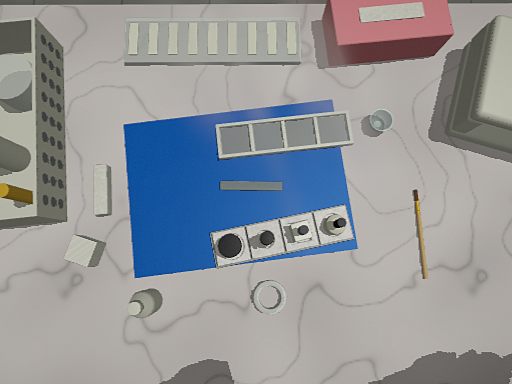

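View pics/scene0.png

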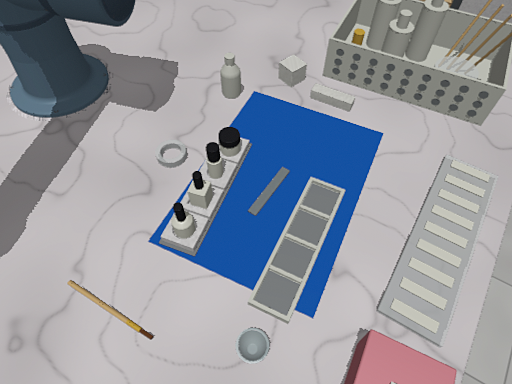

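The top view shows the holder with, left to right, jar (230,245), slim (267,239), square (302,231) and round (336,224). The empty tray floors are at about (235,139), (268,134), (300,131) and (332,127), and a flat bar lies between at (250,186). The scene view confirms the same order.

```bash
cat > h.py <<'E'
import cv2,numpy as np
def foc(c): return c["frame"].shape[0]/2/np.tan(np.radians(float(c["vfov"]))/2)
def ray(c,uv,z):
    uv=np.atleast_2d(uv).astype(float);f=foc(c)
    d=np.c_[(uv[:,0]-c["cx"])/f,(uv[:,1]-c["cy"])/f,np.ones(len(uv))]@c["R"]
    o=-c["R"].T@c["t"]; return o+d*((z-o[2])/d[:,2])[:,None]
def cloud(c):
    v,u=np.indices(c["depth"].shape);f=foc(c);d=c["depth"]
    p=np.stack([(u-c["cx"])/f*d,(v-c["cy"])/f*d,d],-1)
    return (p-c["t"])@c["R"]
E
python3 - <<'E'
from h import *
for n in("top","scene"):
    c=dict(np.load(n+"0.npz"));W=cloud(c);hsv=cv2.cvtColor(c["frame"],cv2.COLOR_BGR2HSV)
    blue=(hsv[...,0]>100)&(hsv[...,0]<125)&(hsv[...,1]>180)
    print(n,"mat z",np.median(W[blue][:,2]),W[blue][:,2].std())
    hull=cv2.convexHull(cv2.findNonZero(blue.astype(np.uint8)))
    reg=np.zeros(blue.shape,np.uint8);cv2.fillConvexPoly(reg,hull,1)
    reg=cv2.dilate(reg,np.ones((9,9)))
    S,V=hsv[...,1],hsv[...,2]
    g=((S<60)&(V>60)&(V<165)&(reg>0)).astype(np.uint8)
    k,l,st,ce=cv2.connectedComponentsWithStats(g)
    for i in range(1,k):
        if st[i,4]>150: print(" grey",ce[i].round(1),st[i,4],ray(c,ce[i],.006).round(4),"depth z",np.median(W[l==i][:,2]).round(4))
    # tops from depth
    hi=((W[...,2]>.042)&(reg>0)&(V<90)&(W[...,2]<.1)&(W[...,0]>.3)).astype(np.uint8)
    k,l,st,ce=cv2.connectedComponentsWithStats(hi)
    for i in range(1,k):
        if st[i,4]<30: continue
        z=W[l==i][:,2];t=np.percentile(z,90)
        m=(l==i)&(W[...,2]>t-.004)
        uv=np.argwhere(m)[:,::-1].mean(0)
        P=W[m];print(" top",ce[i].round(1),st[i,4],m.sum(),"z",t.round(4),"cloud",P.mean(0).round(4),"ray",ray(c,uv,np.round(t,3)).round(4),np.ptp(P[:,:2],0).round(3))
    gb=(g*0);b=((W[...,2]>.012)&(W[...,2]<.022)&(reg>0)&(V>150)&(S<60)).astype(np.uint8)
    k,l,st,ce=cv2.connectedComponentsWithStats(b)
    for i in range(1,k):
        if st[i,4]>200:
            P=W[l==i][:,:2].astype(np.float32);print(" white",ce[i].round(),st[i,4],cv2.minAreaRect(P))
E
```

```text
top mat z 0.001737987684704968 0.04568779721941148
 grey [283.8 133.2] 1652 [[ 0.663  -0.0609  0.006 ]] depth z 0.0073
 grey [325.4 134.5] 234 [[ 0.6598 -0.1427  0.006 ]] depth z 0.007
 grey [235.  138.8] 836 [[0.6524 0.0351 0.006 ]] depth z 0.0074
 grey [281.6 151.4] 213 [[ 0.6262 -0.0559  0.006 ]] depth z 0.0092
 grey [250.3 185.4] 541 [[0.5593 0.0055 0.006 ]] depth z 0.0068
 grey [264.2 240.4] 1054 [[ 0.4545 -0.0198  0.006 ]] depth z 0.0094
 grey [327.4 226. ] 232 [[ 0.4804 -0.1394  0.006 ]] depth z 0.0297
 top [339.1 222.7] 97 64 z 0.0875 cloud [ 0.4814 -0.1462  0.0863] ray [[ 0.4814 -0.146   0.087 ]] [0.014 0.014]
 top [302.4 229.8] 82 64 z 0.0896 cloud [ 0.4696 -0.0828  0.0884] ray [[ 0.4695 -0.0826  0.09  ]] [0.013 0.015]
 top [266.2 237.7] 161 154 z 0.0897 cloud [ 0.4565 -0.0211  0.0884] ray [[ 0.4565 -0.021   0.09  ]] [0.021 0.022]
 top [229.1 245.2] 439 435 z 0.0559 cloud [0.4451 0.0427 0.0545] ray [[0.4451 0.0426 0.056 ]] [0.04  0.038]
 white [271. 137.] 975 ((0.6586059927940369, -0.04951170086860657), (0.06862377375364304, 0.24038921296596527), 6.04702091217041)
 white [3
[... 1316 characters left out ...]
1  0.0886] ray [[ 0.4694 -0.0843  0.089 ]] [0.014 0.015]
 top [179.1 211.6] 166 73 z 0.0874 cloud [ 0.4808 -0.1475  0.0866] ray [[ 0.481  -0.1476  0.087 ]] [0.015 0.015]
 white [218. 174.] 409 ((0.4547148644924164, -0.018722914159297943), (0.06056865304708481, 0.06496475636959076), 12.246726036071777)
 white [300. 242.] 1367 ((0.6567043662071228, -0.05383807420730591), (0.06826522946357727, 0.25051358342170715), 6.232550144195557)
 white [203. 203.] 395 ((0.46692797541618347, -0.08167838305234909), (0.06120367348194122, 0.06516429781913757), 11.493423461914062)
 white [186. 232.] 531 ((0.47969451546669006, -0.14460423588752747), (0.06124565750360489, 0.06372450292110443), 11.441732406616211)
```

Pick points agree between the two views to 1–2 mm, and the block sizes come out at 60 mm. The tray needs a cleaner fit, so I'll fit its outer rectangle, check it against 68 x 262 mm, and then move the jar first.

```bash
cat > job.py <<'E'
from h import *
from station import manip,eoat,solver,sense,viewer
PICK=dict(jar=(.4448,.0420),slim=(.4561,-.0218),square=(.4694,-.0834),round=(.4811,-.1468))
YS=.19
SLOT=dict(jar=-.096,slim=-.032,square=.032,round=.096)
GH=dict(jar=.035,slim=.062,square=.061,round=.058)   # grasp height above underside
OPEN=dict(jar=.8,slim=.6,square=.5,round=.5)
def tray():
    rs=[]
    for n in("top","scene"):
        c=dict(np.load(n+"0.npz"));W=cloud(c)
        m=(W[...,2]>.0115)&(W[...,2]<.022)&(W[...,0]>.59)&(W[...,0]<.74)&(W[...,1]<.12)&(W[...,1]>-.24)
        k,l,st,_=cv2.connectedComponentsWithStats(cv2.morphologyEx(m.astype(np.uint8),cv2.MORPH_CLOSE,np.ones((5,5))))
        i=1+st[1:,4].argmax()
        (x,y),s,a=cv2.minAreaRect(W[(l==i)&m][:,:2].astype(np.float32)); rs.append((x,y,*sorted(s),a)); print(n,np.round(rs[-1],4))
    return np.array(rs)
def rot(yaw,s):
    y=s*np.array([np.cos(yaw),np.sin(yaw),0]);z=np.array([0,0,-1.]);return np.c_[np.cross(y,z),y,z]
def move(name,D,yd,s):
    """D tray centre, yd tray yaw, s sign of the closing axis"""
    p=np.array(PICK[name]);q=D+SLOT[name]*np.array([-np.sin(yd),np.cos(yd)]);g=GH[name]-.005  # TCP 5 mm below grasp point
    Rs,Rd=rot(YS,s),rot(yd,s);zp=.010+g;zq=.006+g;up=.19
    eoat.set_gripper(OPEN[name],40)
    manip.reach([*p,up],Rs);manip.servo_line([*p,zp],speed=.12)
    print(name,"opening before",round(sense()["opening"],3))
    eoat.set_gripper(0.,40);a=sense();print("grip",round(a["opening"],3),a["grasp_force"],a["ft_force"].round(1) if hasattr(a["ft_force"],'round') else a["ft_force"])
    manip.servo_line([*p,up],speed=.12);b=sense();print("lifted",round(b["opening"],3),b["grasp_force"])
    if b["opening"]<.03: raise SystemExit("missed")
    manip.servo_line([*q,up],Rd,speed=.2);manip.servo_line([*q,zq+.01],speed=.12)
    hit=manip.servo_line([*q,zq-.003],speed=.03,threshold=3);e=np.array(sense()["ee_pos"]);print("contact",hit,"dz",(e[2]-zq).round(4))
    eoat.set_gripper(OPEN[name]);manip.servo_line([*e[:2],up],speed=.15);print("t",sense()["t"])
E
python3 - <<'E'
from job import *
r=tray()
for s in(1,-1): print(s,[None if (j:=solver.ik([*PICK[n],.19],rot(YS,s))) is None else np.round(j,2) for n in("jar","round")])
E
```

```text
top [ 0.6603 -0.06    0.0696  0.262   6.1945]
scene [ 0.6574 -0.0602  0.0684  0.2632  6.1893]
1 [array([-0.05,  0.15, -0.37,  1.05,  0.  ,  1.33]), array([-0.42,  0.26, -0.23,  1.08,  0.  ,  0.96])]
-1 [array([-0.05,  0.15, -0.37,  1.05,  0.  , -1.81]), array([-0.42,  0.26, -0.23,  1.08,  0.  , -2.18])]
```

```bash
python3 - <<'E'
from job import *
move("jar",np.array([.659,-.060]),.108,1)
c=viewer.capture("scene");cv2.imwrite("pics/s1.png",c["frame"])
E
```

```text
jar opening before 0.799
grip 0.482 39.95701253414154 [-1.1  0.4  5.7]
lifted 0.477 40.42960524559021
contact True dz 0.0008
t 10.675
```

View pics/s1.png

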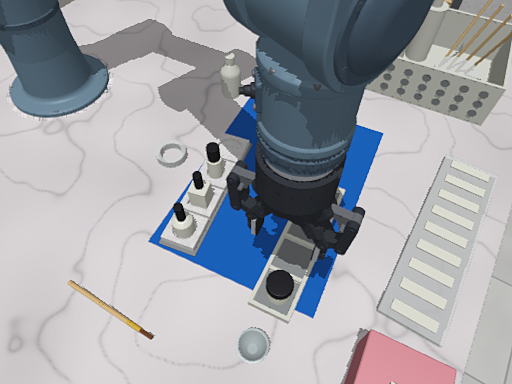

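The jar stands upright in the right-end compartment at (280,284), and contact came at the expected height. On to the next one.

```bash
python3 - <<'E'
from job import *
for n in("slim","square"): move(n,np.array([.659,-.060]),.108,1)
c=viewer.capture("scene");cv2.imwrite("pics/s2.png",c["frame"])
E
```

```text
slim opening before 0.601
grip 0.287 38.80260765552521 [-2.   0.1  6.2]
lifted 0.285 39.14693668484688
contact True dz -0.0002
t 18.875
square opening before 0.501
grip 0.177 49.863284330349416 [-11.1  -1.   24.3]
lifted 0.174 46.09186477842741
contact True dz 0.0023
t 26.6167
```

View pics/s2.png

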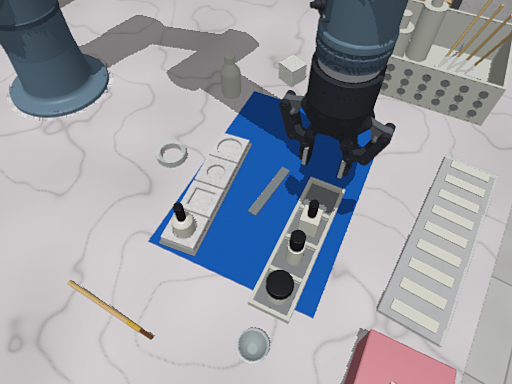

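Slim stands at (297,247) and square at (312,217), both upright. The 24 N push while gripping the square bottle shows the fingertips grazed its shoulder, so I'll grip the round one 7 mm higher and then check the whole scene.

```bash
python3 - <<'E'
from job import *
GH["round"]=.065
move("round",np.array([.659,-.060]),.108,1)
manip.goto_joints([-1.258,0.377,0.081,1.274,0,1.46])
D=np.array([.659,-.060]);a=.108
ims=[]
for n in("top","scene"):
    c=viewer.capture(n);ims.append(c["frame"]);W=cloud(c);V=c["frame"].max(2)
    m=((W[...,2]>.035)&(W[...,2]<.1)&(V<90)&(W[...,0]>.58)&(W[...,0]<.74)&(W[...,1]<.12)&(W[...,1]>-.24)).astype(np.uint8)
    k,l,st,_=cv2.connectedComponentsWithStats(m)
    for i in range(1,k):
        if st[i,4]<30: continue
        P=W[l==i];t=np.percentile(P[:,2],90);e=P[P[:,2]>t-.004].mean(0)[:2]-D
        print(n,"z",t.round(4),"dst x,y",(e@[np.cos(a),np.sin(a)]).round(4),(e@[-np.sin(a),np.cos(a)]).round(4))
print(sense()["t"]);cv2.imwrite("pics/f.png",cv2.resize(np.hstack([ims[0][60:290,120:400],ims[1][60:290,140:420]]),None,fx=1.4,fy=1.4))
E
```

```text
round opening before 0.498
grip 0.172 39.061299562454224 [-1.1 -1.1  2.9]
lifted 0.173 38.9483517408371
contact True dz 0.0003
t 34.6333
top z 0.0859 dst x,y 0.0002 -0.0308
top z 0.0518 dst x,y -0.0031 -0.0822
top z 0.0853 dst x,y 0.0015 0.0322
top z 0.0841 dst x,y 0.0014 0.0961
scene z 0.0833 dst x,y 0.0004 0.0951
scene z 0.0854 dst x,y 0.0003 0.0316
scene z 0.0855 dst x,y -0.0003 -0.0321
scene z 0.0519 dst x,y 0.0007 -0.0962
37.2083
```

View pics/f.png

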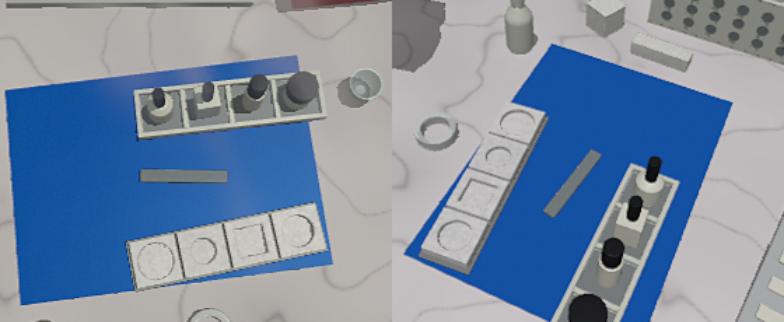

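All four stand upright and centred. In the tray they run round (160,105), square (207,98), slim (257,93), jar (300,92), and the holder is empty. The top view's jar offset comes from the lighting cutting its mask short, because the scene view puts it within 1 mm. Handing in.

```bash
python3 -c "
from station import order
print(order.hand_in())"
```

```text
the job is handed in; nothing more can be done
None
```

All four containers were moved to the tray in reverse order and handed in at about 37 s; the last pictures showed each one upright and within about 2 mm of its compartment's centre, but the hand-in returned no verdict.

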